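Tap the wedge home beside the instrument housing

TASK

The grey instrument housing is loose in its test fixture. Take the tapered wooden wedge from the black rack, stand it thin end down in the open slot at the end of the housing so that it sits there loosely, and let go of it. Then tap its head straight down until the housing is hard up against the far stop and the wedge is jammed tight, and leave it standing there.

Things in the scene. Friction and masses are not known exactly. Their poses are not given: they have to be found in the camera images.
- wedge_mid (a point): Centre of a loose wooden wedge, 90 mm high, 90 g, standing thin end down in the rack; z points up to its head. Parallel flat sides 36 mm apart along x (grasp these near the top). Along y it tapers evenly on both sides: 10 mm wide at the thin end, 38 mm wide 70 mm higher, then a straight 40 mm head with a flat top 45 mm above this point. A half turn about z changes nothing.
- rack: Low black rack, 60 x 180 mm; origin under its centre, pockets in a row along its y at -60, 0 and 60 mm. Pocket floor 12 mm up, walls (at the pieces' y sides only) 42 mm up with 0.7 mm play: lift a piece straight up 50 mm. One pocket holds the wedge, the others a straight 22 mm bar and a 22 mm round dowel of the same wood and height; the order varies.
- slot_mouth (a point): Middle of the slot's mouth, 80 mm above the bench. x runs along the slot, y across it to the housing, z up. Its two steel cheeks are 34 mm long in x, ends open, faces sloped like the wedge, whose y goes along this y. 28 mm wide at the mouth when loose, 36 when tight. The wedge's flat top is about 45 mm above the mouth when loose, 25 when tight. Housing: y 34 to 134 mm, 13 mm below the mouth.
- housing (a joint): Slide of the grey housing and its cheek along the slot's y, in m: 0 loose, 0.008 hard against the far stop. Springs push it back to 0 with 3 N (6 N at the stop) unless the wedge holds it. Driving the wedge takes 5 to 15 N downward, rising as it sinks 20 mm; then it stops dead. It does not slip back up.

How it is judged:
On the way:
1. the wedge stands loosely in the slot, let go of, the housing not yet driven up (moved less than 5 mm) (x of wedge_mid in the frame of slot_mouth between -0.015 and 0.015 m and y of wedge_mid in the frame of slot_mouth between -0.015 and 0.015 m and angle between wedge_mid's own z axis and vertical below 0.21 rad and z of wedge_mid in the frame of slot_mouth below 0.025 m and value of joint housing below 0.005 m and contact force between the fingers and wedge below 0.1 N), for 0.1 s.
At the end, for the whole second after the job is handed in: The wedge stands in the slot at rest, within 15 mm of the slot mouth's middle along and across and within 12 degrees of upright, its centre at least 10 mm below the mouth, and the housing is held within 1.8 mm of the far stop (joint above 0.0062) (x of wedge_mid in the frame of slot_mouth between -0.015 and 0.015 m and y of wedge_mid in the frame of slot_mouth between -0.015 and 0.015 m and angle between wedge_mid's own z axis and vertical below 0.21 rad and value of joint housing above 0.0062 m and z of wedge_mid in the frame of slot_mouth below -0.01 m and linear speed of wedge below 0.02 m/s); the robot touches nothing.
It also fails if it takes over 48 s, if anything falls off the work surface, if the arm or the gripper's body presses on something with over 40 N, if the wrist force passes 120 N, or if a joint passes its speed limit or range.

ROBOT

A 6-joint arm with a two-finger parallel gripper is mounted at the origin on the work surface. World frame = base frame: x ahead of the robot, y to its left, z up, the work surface at z = 0. Lengths are in m, angles in rad, forces in N, time in s.
With the tool pointing down it reaches from about 0.275 to 0.825 m from the base axis. Payload 5.2 kg.
Tool frame: the origin (TCP) lies midway between the tips of the shut fingers; the grasp point (between the pads) lies 19 mm behind it; z points along the fingers, y is the direction in which the jaws open and shut (so a half turn about z gives the same grasp; the last joint's range is limited). The gripper opens to 93 mm and grips with 3 to 60 N. Pads are 15 mm wide; open, the fingers measure 128 mm over their backs; the gripper's body (75 mm by 188 mm) begins 65 mm behind the grasp point.
Start: joints at [1.14, 0.259, 1.535, -0, 1.348, -0.203], TCP at [0.124, 0.536, 0.219] pointing down, gripper open.
Joint ranges: [-3.14, 3.14], [-0.91, 2.08], [0.19, 2.58], [-1.22, 4.36], [0.22, 2.71], [-3.12, 3.12]. Speed limits (rad/s): [2.57, 2.57, 3.14, 3.14, 3.14, 3.14].

INTERFACE

Orientations are given as a unit quaternion [x, y, z, w].
In Python, from workcell import * gives the robot as it stands.
- The arm moves only by the tool servo_tool, never from a script. Its argument "steps" is a list that holds one entry, the list of rows, each a list of 5 numbers: the shift along the tool's x, y, z in mm, then the turn about the tool's z in rad, then the opening, from -1 (shut) to 1 (fully open). In form: [[[x, y, z, spin, grip], ...]]. A call has 1 to 12 rows; each row is the pose to reach, as a shift and turn from the pose measured when the call began, along the tool's axes at that moment; what a row does not reach only later rows make up. A row lasts 1/8 s, in which the tool goes at most 62.5 mm and 10.7 degrees, less where a joint would pass 70% of its speed; a pose out of reach is approached as far as the arm can. A call with a gripper value outside its range is refused whole. The fingers move at their own pace and stop on an object; "grip_force" is the grip in N (left out, the last holds). Time passes only in rows, so rows that repeat a pose let the fingers close. It gives the time, the measured TCP pose, the force and the opening at its end, in the units of the state.
- sense(): the state, without advancing time (a new reading comes with each control period).
- read_camera(name): name is "scene" or "top" or "wrist"; returns a dict with "img" (384x512x3 uint8, blue, green, red), "intrinsics" (3x3 intrinsics, pixels), "k1" (the pictures are not rectified: a ray, as slopes to the right and down, at radius r is drawn at 1 + k1 r^2 times it, then the intrinsics apply), "camera_from_world" (4x4, takes a point from world to camera coordinates); the wrist camera has in their place "mount" (4x4, takes a point from camera to tool coordinates, whose origin is the TCP and whose axes are the flange's). Camera axes: x right, y down, z forward; pixel columns grow to the right and rows downward; lengths in m; the calibration is good to about 2 mm. A picture is of the moment at which its call begins: read the wrist's pose just before it. There is no depth.
- sign_off(): hands the job in, once; it reports no verdict.
The state is a dict: "time_s": time; "joint_positions": joint angles; "joint_velocities": joint speeds; "joint_torque": joint torques, N m; "tool_pos": TCP position; "orientation": TCP orientation; "ft_force": force on the tool from outside, world axes, zero at the start; "torque": the same for the moment, N m; "grip_width": opening from 0.0 (shut) to 1.0 (fully open).
Only numpy, scipy, OpenCV 4.12 (cv2) and the standard library are available. Lean on these libraries where they do the work, as an engineer would, in place of code of your own. Each camera call takes 0.05 s, during which the arm holds its last target.

## Working session

There is one attempt and no reset: what is moved stays moved. The work goes in short steps, Python scripts to look and compute and a tool call to move; the robot and the scene stay as the last step left them, time stands still between calls to the robot, and variables do not carry over. Pictures are saved under pics/ and viewed, and the job is handed in when it is done.

Besides the shell and the picture viewer there is one more tool, called after "Call:" in YAML: its name, and indented under it one key for each argument. servo_tool: Moves the arm, as the interface text tells. Its arguments: {"type":"object","properties":{"steps":{"type":"array","items":{"type":"array","items":{"type":"array","items":{"type":"number"}}}},"grip_force":{"type":"number"}},"required":["steps"]}

```bash
mkdir -p pics; ls
python3 - <<'E'
from workcell import *
import cv2
s=sense(); print({k:s[k] for k in ('time_s','tool_pos','orientation','ft_force','grip_width')})
for n in ("scene","top","wrist"):
    c=read_camera(n); cv2.imwrite(f"pics/a_{n}.png",c["img"]); print(n,c["intrinsics"],c["k1"],c.get("camera_from_world",c.get("mount")))
E
```

```text
pics
{'time_s': 0.0, 'tool_pos': array([0.12395896, 0.53528979, 0.21782831]), 'orientation': array([ 1.13658192e-01,  9.93519491e-01, -8.69964634e-04, -2.81799735e-04]), 'ft_force': array([-0.38835276,  0.4053541 , -0.03927256]), 'grip_width': 1.0001244140211754}
scene [[493.14453731   0.         246.99631672]
 [  0.         493.14453731 193.40952768]
 [  0.           0.           1.        ]] -0.0348117696564731 [[-0.51000308  0.86014294 -0.00713989  0.34025692]
 [ 0.60460356  0.35255767 -0.7142532  -0.20330127]
 [-0.61184262 -0.36858814 -0.69985098  1.23253568]
 [ 0.          0.          0.          1.        ]]
top [[397.24793455   0.         254.80436734]
 [  0.         397.24793455 194.99602682]
 [  0.           0.           1.        ]] 0.03573448660189972 [[ 0.00610011 -0.99997647 -0.00313667 -0.07673724]
 [-0.99199989 -0.00565587 -0.12611195  0.52199302]
 [ 0.12609124  0.00388088 -0.99201106  0.67221589]
 [ 0.          0.          0.          1.        ]]
wrist [[281.19445021   0.         255.32976008]
 [  0.         281.19445021 188.21739457]
 [  0.           0.           1.        ]] -0.06769594408032362 [[ 8.04700014e-05 -9.54260679e-01 -2.98975835e-01  8.28602871e-02]
 [ 9.99999994e-01  5.51529439e-05  9.31169412e-05 -7.53889160e-04]
 [-7.23684381e-05 -2.98975841e-01  9.54260678e-01 -1.67179283e-01]
 [ 0.00000000e+00  0.00000000e+00  0.00000000e+00  1.00000000e+00]]
```

View pics/a_scene.png

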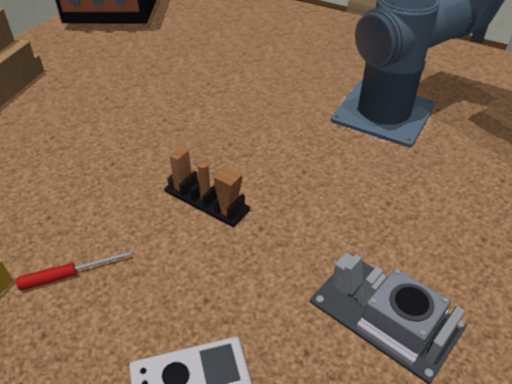

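View pics/a_top.png

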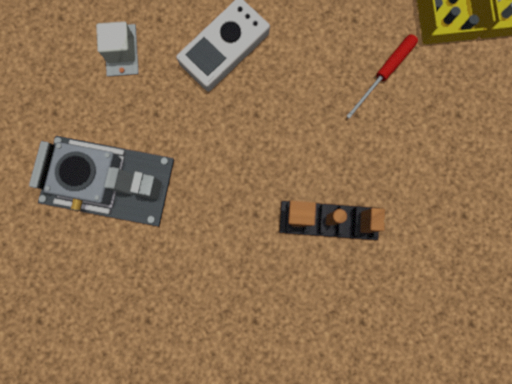

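View pics/a_wrist.png

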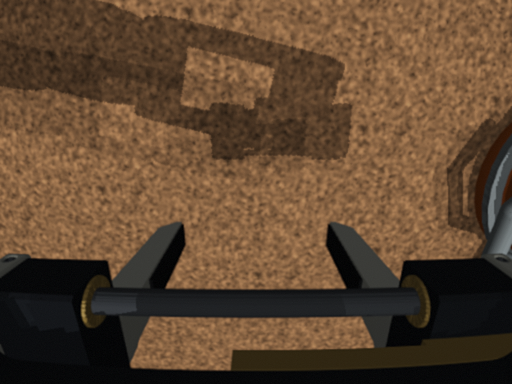

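The wedge is the wide-topped piece at top-view (302,214), scene (228,190). The middle piece is the dowel and the right one is the bar. The slot is at about (143,183) in top and (362,278) in scene, with the housing to its left in top. Next I'll enlarge these areas.

```bash
cat > h.py <<'E'
import numpy as np, cv2
from scipy.spatial.transform import Rotation as R
def undist(c,uv):
    K=np.array(c["intrinsics"]);k1=c["k1"]
    return cv2.undistortPoints(np.array(uv,float).reshape(-1,1,2),K,np.array([k1,0,0,0,0.])).reshape(-1,2)
def cfw(c,s=None):
    if "camera_from_world" in c: return np.array(c["camera_from_world"])
    T=np.eye(4);T[:3,:3]=R.from_quat(s["orientation"]).as_matrix();T[:3,3]=s["tool_pos"]
    return np.linalg.inv(T@np.array(c["mount"]))
def rays(c,uv,s=None):
    M=np.linalg.inv(cfw(c,s)); n=undist(c,uv)
    d=np.c_[n,np.ones(len(n))]@M[:3,:3].T
    return M[:3,3],d
def onplane(c,uv,z,s=None):
    o,d=rays(c,uv,s); return o+d*((z-o[2])/d[:,2])[:,None]
def tri(r1,r2):
    out=[]
    for d1,d2 in zip(r1[1],r2[1]):
        d1=d1/np.linalg.norm(d1);d2=d2/np.linalg.norm(d2)
        A=np.c_[d1,-d2];t=np.linalg.lstsq(A,r2[0]-r1[0],rcond=None)[0]
        p,q=r1[0]+t[0]*d1,r2[0]+t[1]*d2
        out.append([*((p+q)/2),np.linalg.norm(p-q)])
    return np.array(out)
def proj(c,P,s=None):
    M=cfw(c,s);rv=cv2.Rodrigues(M[:3,:3])[0]
    return cv2.projectPoints(np.array(P,float).reshape(-1,1,3),rv,M[:3,3],np.array(c["intrinsics"]),np.array([c["k1"],0,0,0,0.]))[0].reshape(-1,2)
E
python3 - <<'E'
import cv2,numpy as np
t=cv2.imread('pics/a_top.png');s=cv2.imread('pics/a_scene.png')
def z(i,x,y,w,h,f):return cv2.resize(i[y:y+h,x:x+w],None,fx=f,fy=f,interpolation=cv2.INTER_CUBIC)
a=z(t,275,190,110,60,7);b=z(t,25,125,160,110,5);
cv2.imwrite('pics/b1.png',a);cv2.imwrite('pics/b2.png',b)
cv2.imwrite('pics/b3.png',z(s,160,140,100,85,7));cv2.imwrite('pics/b4.png',z(s,305,250,165,120,4.8))
E
```

```text
(no output)
```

View pics/b1.png

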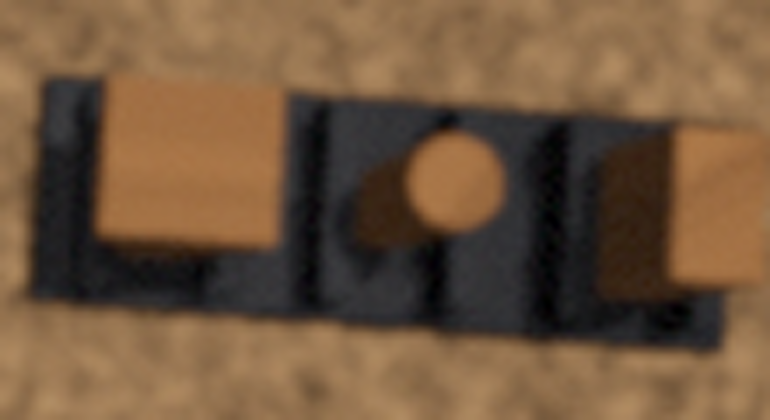

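View pics/b2.png

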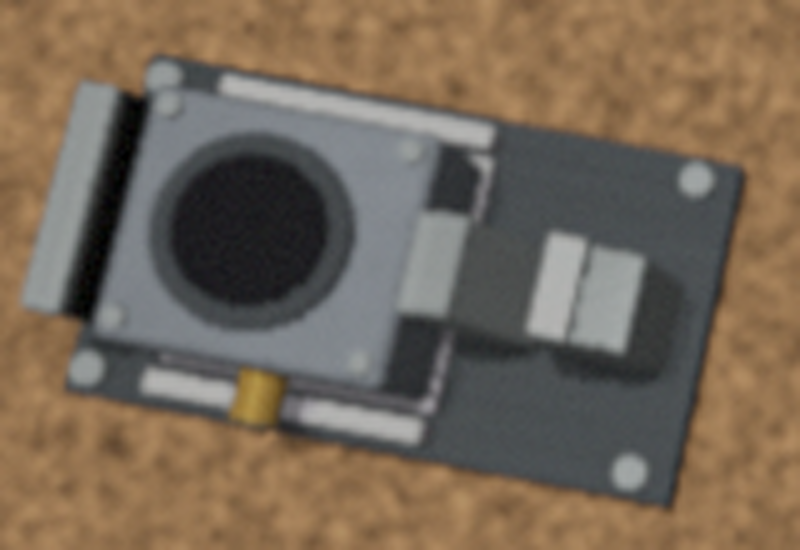

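View pics/b3.png

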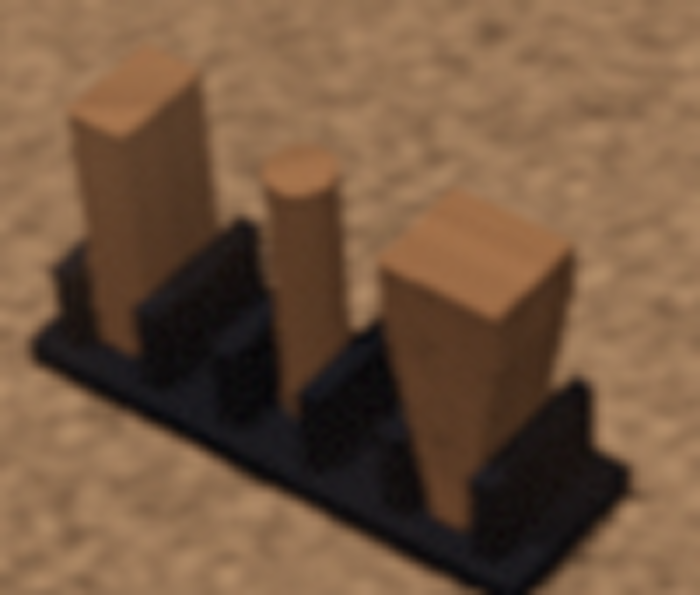

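View pics/b4.png

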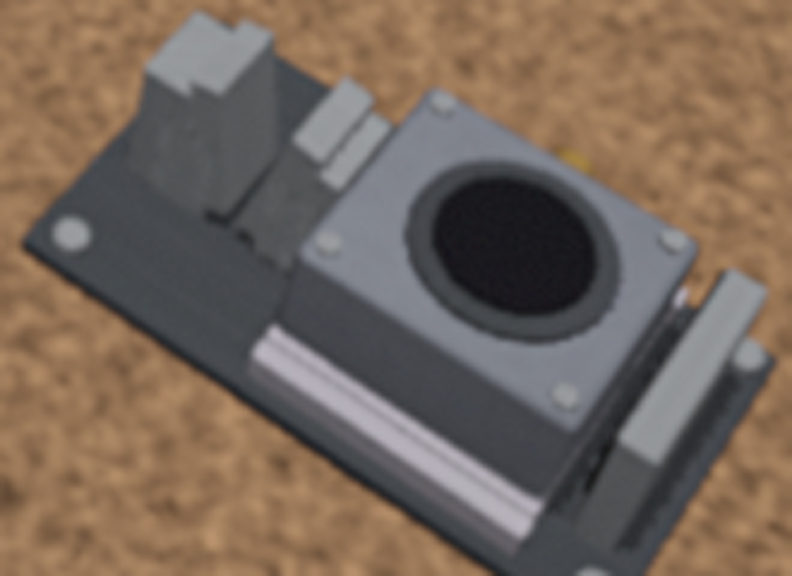

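Run:
```python
from workcell import *
from h import *
np.set_printoptions(precision=4,suppress=True)
t=read_camera("top");s=read_camera("scene")
def U(p,x,y,f): return (np.array(p,float)+.5)/f-.5+[x,y]
T=U([(108,75),(288,90),(275,250),(95,238)],275,190,7)
S=U([(495,322),(378,262),(455,192),(575,245)],160,140,7)
W=tri(rays(t,T),rays(s,S));print(W, W.mean(0)); P=W[:,:3]
print('yaw of y-axis',[np.degrees(np.arctan2(*(a)[1::-1])) for a in (P[0]-P[1],P[3]-P[2])],[np.linalg.norm(P[i]-P[i-1]) for i in range(4)])
# rack base corners on z~12mm? 
B=onplane(t,U([(45,78),(720,350),(32,298),],275,190,7),0.01);print(B)
# fixture: mouth edges: fixed cheek inner edge, housing cheek inner edge
T=U([(548,232),(525,335),(465,212),(448,320), (440,142),(150,88),(385,385),(92,335)],25,125,5)
S=U([(272,38),(222,92),(390,128),(335,187),(432,90),(695,245) ,(300,255),(575,430)],305,250,4.8)
print('raw order check');
# scene left: which has lower x. print onplane both for comparison
print(onplane(t,T[:4],.08));print(onplane(s,S[:4],.08));print(onplane(t,T[4:],.067));print(onplane(s,S[4:],.067))
```

```text
[[ 0.5058 -0.1304  0.0992  0.    ]
 [ 0.5021 -0.1706  0.0992  0.002 ]
 [ 0.4661 -0.1683  0.0974  0.0001]
 [ 0.4688 -0.1278  0.0984  0.001 ]] [ 0.4857 -0.1492  0.0986  0.0008]
yaw of y-axis [np.float64(84.78052628270738), np.float64(86.23862753825094)] [np.float64(0.037134700307110684), np.float64(0.04036942000645758), np.float64(0.03614353756866576), np.float64(0.0405976715998817)]
[[ 0.5151 -0.1215  0.01  ]
 [ 0.4458 -0.2947  0.01  ]
 [ 0.4578 -0.118   0.01  ]]
raw order check
[[0.5556 0.1271 0.08  ]
 [0.5209 0.1332 0.08  ]
 [0.5621 0.1549 0.08  ]
 [0.5258 0.1587 0.08  ]]
[[0.526  0.1344 0.08  ]
 [0.5559 0.1283 0.08  ]
 [0.5417 0.1819 0.08  ]
 [0.573  0.1744 0.08  ]]
[[0.5889 0.1691 0.067 ]
 [0.6068 0.2679 0.067 ]
 [0.5055 0.1833 0.067 ]
 [0.5218 0.2813 0.067 ]]
[[0.5089 0.188  0.067 ]
 [0.5262 0.2822 0.067 ]
 [0.5939 0.1727 0.067 ]
 [0.6107 0.2677 0.067 ]]
```

Wedge top measured at z ≈ 0.099, with edges 36 and 40 mm as given. Slot mouth is near (0.542, 0.1445) with its y-axis at about 79.7°. Next is a wrist-camera look from above the slot.

Call:
servo_tool:
  steps:
    - [[-496, -286, 18, 1.52, 1], [-496, -286, 18, 1.52, 1], [-496, -286, 18, 1.52, 1], [-496, -286, 18, 1.52, 1], [-496, -286, 18, 1.52, 1], [-496, -286, 18, 1.52, 1], [-496, -286, 18, 1.52, 1], [-496, -286, 18, 1.52, 1], [-496, -286, 18, 1.52, 1], [-496, -286, 18, 1.52, 1], [-496, -286, 18, 1.52, 1], [-496, -286, 18, 1.52, 1]]

```text
time_s: 1.75
tool_pos: [0.5415, 0.1461, 0.2004]
orientation: [0.766, 0.642, -0.001, -0.0]
ft_force: [-1.1, 0.8, -0.8]
grip_width: 0.999
```

```bash
cat > snap.py <<'E'
import sys,pickle
from workcell import *
from h import *
s=sense();c=read_camera("wrist");n=sys.argv[1]
pickle.dump((s,c),open(n+'.pkl','wb'));cv2.imwrite(f'pics/{n}.png',cv2.resize(c['img'],None,fx=1.5,fy=1.5,interpolation=cv2.INTER_CUBIC))
r=R.from_quat(s['orientation']).as_matrix()
print(s['time_s'],s['tool_pos'],'xyaw',np.degrees(np.arctan2(r[1,0],r[0,0])),r[:,2],s['ft_force'],s['grip_width'],s['joint_positions'])
E
python3 snap.py w1
```

```text
1.75 [0.54148849 0.14609141 0.20041125] xyaw 79.9412854211374 [-1.15715720e-03 -4.02211569e-04 -9.99999250e-01] [-1.08348219  0.84175088 -0.80316315] 0.9987044049769384 [ 6.48738664e-02  2.91469292e-01  1.53585878e+00 -3.37285455e-04
  1.31544539e+00  2.40517260e-01]
```

View pics/w1.png

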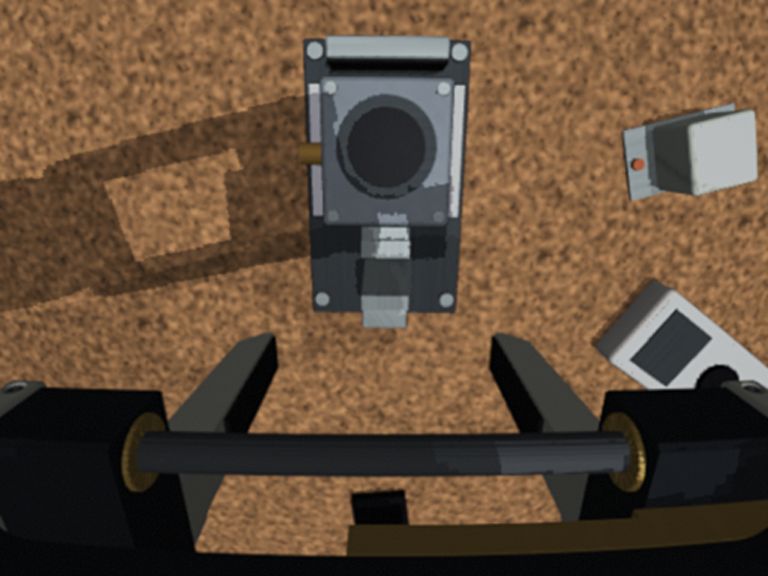

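Call:
servo_tool:
  steps:
    - [[-50, 0, 55, 0, 1], [-50, 0, 55, 0, 1], [-50, 0, 55, 0, 1], [-50, 0, 55, 0, 1]]

```text
time_s: 2.3
tool_pos: [0.5339, 0.0981, 0.1472]
orientation: [0.766, 0.643, 0.001, 0.001]
ft_force: [-0.0, 0.4, 0.9]
grip_width: 1.0
```

```bash
python3 snap.py w2
python3 - <<'E'
import pickle,cv2
for n,(x,y,w,h) in {'w1':(195,130,120,90),'w2':(185,60,140,105)}.items():
    i=pickle.load(open(n+'.pkl','rb'))[1]['img']
    cv2.imwrite(f'pics/{n}z.png',cv2.resize(i[y:y+h,x:x+w],None,fx=5,fy=5,interpolation=cv2.INTER_CUBIC))
E
```

```text
2.3 [0.53385242 0.09810799 0.14716452] xyaw 80.02002228518421 [ 2.19263426e-03 -4.74036216e-05 -9.99997595e-01] [-0.02589734  0.3527964   0.85145955] 0.9999342083799346 [-2.38321628e-02  3.03245627e-01  1.65780447e+00  5.25999592e-06
  1.17834941e+00  1.50349662e-01]
```

View pics/w2.png

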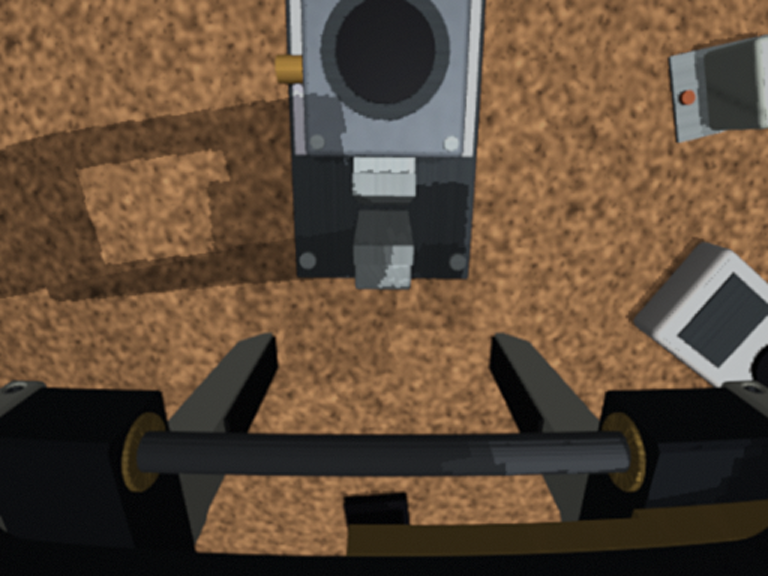

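View pics/w1z.png

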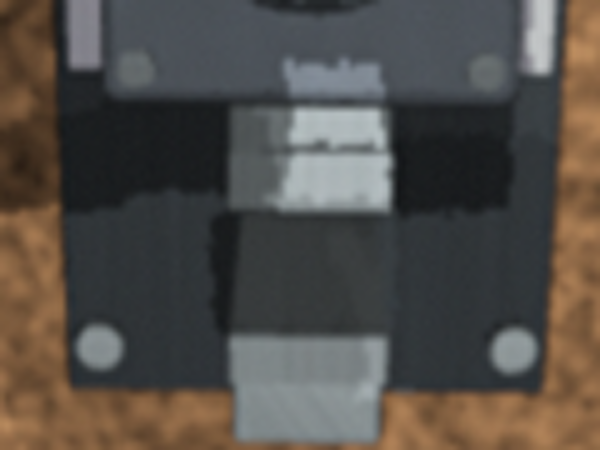

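View pics/w2z.png

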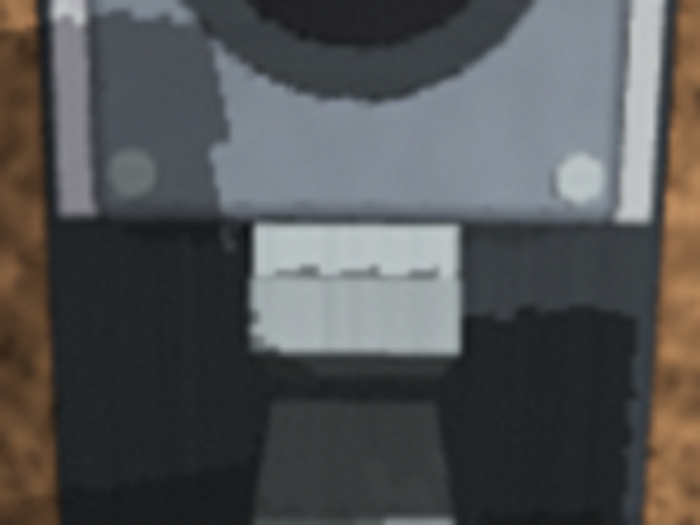

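Run:
```python
from h import *
import pickle
np.set_printoptions(precision=4,suppress=True)
s1,c1=pickle.load(open('w1.pkl','rb'));s2,c2=pickle.load(open('w2.pkl','rb'))
U=lambda p,x,y:(np.array(p,float)+.5)/5-.5+[x,y]
a=U([(228,212),(392,212),(231,335),(387,335),(105,100),(513,100)],195,130)
b=U([(248,353),(461,353),(252,518),(453,518),(92,218),(616,218)],185,60)
P=tri(rays(c1,a,s1),rays(c2,b,s2));print(P)
print(onplane(c1,a[:4],.08,s1));print(onplane(c2,b[:4],.08,s2))
for c,s,x in((c1,s1,a),(c2,s2,b)):
    q=onplane(c,x[:4],.08,s);print(q.mean(0),'xaxis yaw',np.degrees(np.arctan2(*(q[1]-q[0])[1::-1])),np.degrees(np.arctan2(*(q[3]-q[2])[1::-1])))
    q=onplane(c,x[4:],.067,s);print(q,np.degrees(np.arctan2(*(q[1]-q[0])[1::-1])))
```

```text
[[0.5284 0.1598 0.0823 0.0004]
 [0.5624 0.1538 0.0822 0.0001]
 [0.5236 0.1324 0.0804 0.0005]
 [0.557  0.1263 0.08   0.    ]
 [0.5057 0.1855 0.0689 0.0005]
 [0.5921 0.1703 0.0694 0.0005]]
[[0.5284 0.1593 0.08  ]
 [0.5624 0.1532 0.08  ]
 [0.5238 0.1322 0.08  ]
 [0.557  0.1264 0.08  ]]
[[0.528  0.1596 0.08  ]
 [0.5625 0.1536 0.08  ]
 [0.5233 0.1323 0.08  ]
 [0.557  0.1264 0.08  ]]
[0.5429 0.1428 0.08  ] xaxis yaw -10.037037088546228 -10.034366998919014
[[0.5057 0.1852 0.067 ]
 [0.5922 0.1699 0.067 ]] -10.039930453534456
[0.5427 0.143  0.08  ] xaxis yaw -9.986950006707362 -10.003381692817786
[[0.5052 0.1855 0.067 ]
 [0.5928 0.1701 0.067 ]] -9.975731762015016
```

Slot mouth is fixed at (0.5428, 0.1429, 0.081), x-axis yaw −10.0°, gap 28 mm and cheeks 34.4 mm, all matching the text. Now the wedge.

Call:
servo_tool:
  steps:
    - [[-252, -5, -40, -0.096, 1], [-252, -5, -40, -0.096, 1], [-252, -5, -40, -0.096, 1], [-252, -5, -40, -0.096, 1], [-252, -5, -40, -0.096, 1], [-252, -5, -40, -0.096, 1], [-252, -5, -40, -0.096, 1]]

```text
time_s: 3.22
tool_pos: [0.4856, -0.1476, 0.1871]
orientation: [0.733, 0.68, 0.001, 0.001]
ft_force: [-0.1, -0.5, -0.1]
grip_width: 1.003
```

```bash
python3 snap.py w3
```

```text
3.225 [ 0.48556194 -0.14759296  0.18708296] xyaw 85.6425793518069 [ 2.29799791e-03  4.43862470e-04 -9.99997261e-01] [-0.12814791 -0.48479311 -0.1036708 ] 1.002716849055658 [-5.16313996e-01  2.05477547e-01  1.68480334e+00  1.60246067e-03
  1.24953283e+00 -4.40766612e-01]
```

Call:
servo_tool:
  steps:
    - [[-50, 0, 0, 0, 1], [-50, 0, 0, 0, 1], [-50, 0, 0, 0, 1]]

```text
time_s: 3.65
tool_pos: [0.4819, -0.196, 0.1867]
orientation: [0.733, 0.68, 0.001, 0.0]
ft_force: [0.3, -0.1, 0.2]
grip_width: 0.997
```

```bash
python3 snap.py w4
python3 - <<'E'
import pickle,cv2
from h import *
for n in ('w3','w4'):
    s,c=pickle.load(open(n+'.pkl','rb'));i=c['img'];p=proj(c,[[.4857,-.1492,.1]],s)[0];x,y=int(p[0])-55,max(0,int(p[1])-45);print(x,y)
    cv2.imwrite(f'pics/{n}z.png',cv2.resize(i[y:y+90,x:x+110],None,fx=6,fy=6,interpolation=cv2.INTER_CUBIC))
E
```

```text
3.65 [ 0.48186077 -0.19598931  0.18665919] xyaw 85.71507351895445 [ 0.00158209  0.00146536 -0.99999767] [ 0.3178441  -0.14870967  0.1612488 ] 0.9968718613483535 [-0.60245901  0.22906707  1.6552714   0.00221207  1.25678172 -0.52835455]
199 148
199 97
```

View pics/w3z.png

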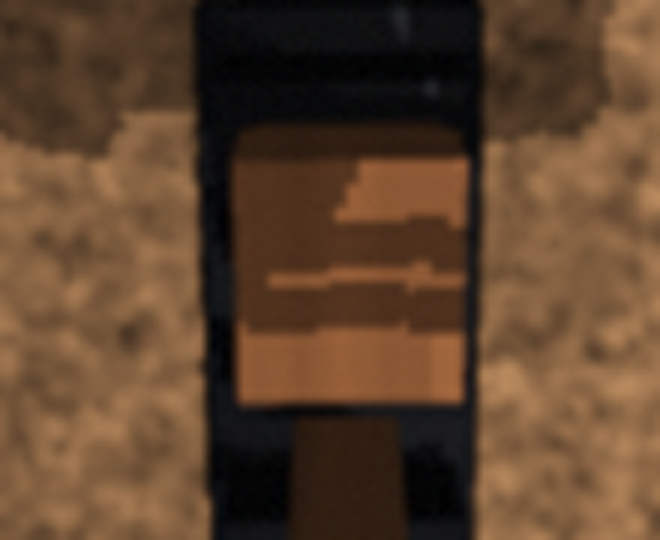

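View pics/w4z.png

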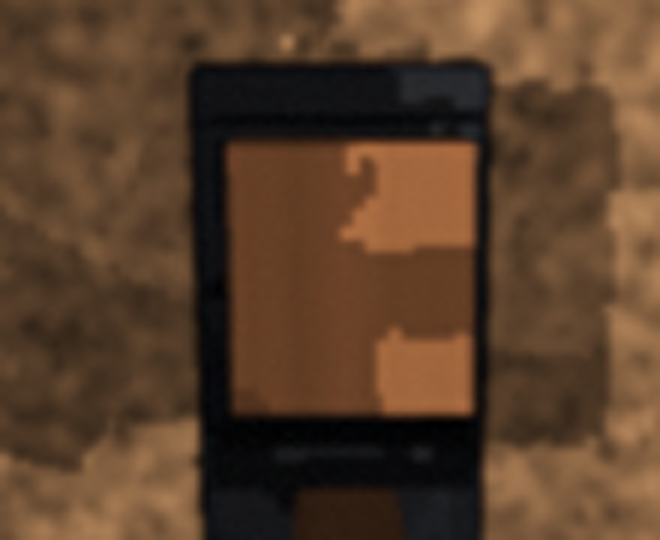

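View pics/w3.png

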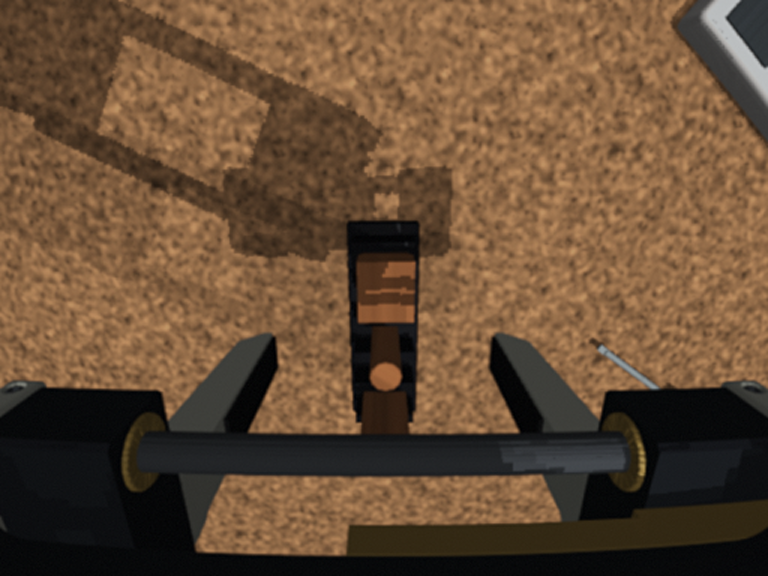

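Run:
```python
from h import *
import pickle
np.set_printoptions(precision=4,suppress=True)
s1,c1=pickle.load(open('w3.pkl','rb'));s2,c2=pickle.load(open('w4.pkl','rb'))
U=lambda p,x,y:(np.array(p,float)+.5)/6-.5+[x,y]
a=U([(233,157),(470,157),(466,405),(236,405)],199,148)
b=U([(226,141),(478,141),(476,416),(230,416)],199,97)
P=tri(rays(c1,a,s1),rays(c2,b,s2));print(P,P.mean(0))
for c,s,x in((c1,s1,a),(c2,s2,b)):
    q=onplane(c,x,.102,s);print(q.mean(0)); d=[q[1]-q[0],q[2]-q[3],q[0]-q[3],q[1]-q[2]]
    print([np.degrees(np.arctan2(v[1],v[0])).round(2) for v in d],[np.linalg.norm(v).round(4) for v in d])
r=R.from_quat(s2['orientation']).as_matrix()
C=np.r_[P.mean(0)[:2],.070]
print('shift mm',1000*r.T@(C-s2['tool_pos']))
```

```text
[[ 0.4713 -0.1283  0.1028  0.0003]
 [ 0.5077 -0.131   0.1031  0.0001]
 [ 0.505  -0.1716  0.1043  0.0003]
 [ 0.468  -0.1689  0.1038  0.0001]] [ 0.488  -0.15    0.1035  0.0002]
[ 0.488  -0.1505  0.102 ]
[np.float64(-4.38), np.float64(-4.41), np.float64(85.22), np.float64(86.08)] [np.float64(0.0366), np.float64(0.0372), np.float64(0.0413), np.float64(0.0413)]
[ 0.488  -0.1502  0.102 ]
[np.float64(-4.27), np.float64(-4.3), np.float64(85.5), np.float64(86.58)] [np.float64(0.0368), np.float64(0.0376), np.float64(0.0411), np.float64(0.0411)]
shift mm [ 46.1558   2.5063 116.736 ]
```

Wedge top is at z 0.1035 (expected 0.102), centre (0.488, −0.150), x-yaw −4.3°. The tool is already aligned, so I'll grasp.

Call:
servo_tool:
  steps:
    - [[46, 2.5, 20, 0, 1], [46, 2.5, 60, 0, 1], [46, 2.5, 100, 0, 1], [46, 2.5, 115, 0, 1], [46, 2.5, 115, 0, 1], [46, 2.5, 115, 0, 1]]
  grip_force: 25

```text
time_s: 4.45
tool_pos: [0.489, -0.1504, 0.0732]
orientation: [0.733, 0.68, 0.001, 0.001]
ft_force: [0.8, -0.5, 0.3]
grip_width: 0.999
```

Call:
servo_tool:
  steps:
    - [[0, 0, 0, 0, 0.3], [0, 0, 0, 0, 0.1], [0, 0, 0, 0, 0], [0, 0, 0, 0, -0.5], [0, 0, 0, 0, -0.5], [0, 0, 0, 0, -0.5], [0, 0, 0, 0, -0.5], [0, 0, 0, 0, -0.5]]

```text
time_s: 5.45
tool_pos: [0.4889, -0.1504, 0.0731]
orientation: [0.733, 0.68, 0.001, 0.001]
ft_force: [-0.6, 0.1, -2.0]
grip_width: 0.387
```

Opening is 0.387 × 93 = 36 mm, so the wedge is held. Lifting straight up.

Call:
servo_tool:
  steps:
    - [[0, 0, -20, 0, -0.5], [0, 0, -40, 0, -0.5], [0, 0, -70, 0, -0.5], [0, 0, -105, 0, -0.5], [0, 0, -105, 0, -0.5], [0, 0, -105, 0, -0.5]]

```text
time_s: 6.2
tool_pos: [0.488, -0.1501, 0.1772]
orientation: [0.733, 0.68, 0.001, 0.001]
ft_force: [-0.2, -0.4, -0.3]
grip_width: 0.387
```

```bash
python3 snap.py w5;python3 - <<'E'
from h import *
import pickle
s,c=pickle.load(open('w5.pkl','rb'))
r=R.from_quat(s['orientation']).as_matrix()
print(1000*r.T@(np.array([.5428,.1429,.178])-s['tool_pos']))
E
```

```text
6.2 [ 0.48800115 -0.15009037  0.17715708] xyaw 85.75377198928585 [ 2.43982291e-03  8.92633578e-04 -9.99996625e-01] [-0.21582866 -0.39979678 -0.26071105] 0.3868321718886416 [-0.51859738  0.21960497  1.69241552  0.00210727  1.22789628 -0.4451923 ]
[296.24432166  32.95574099  -0.44768374]
```

View pics/w5.png

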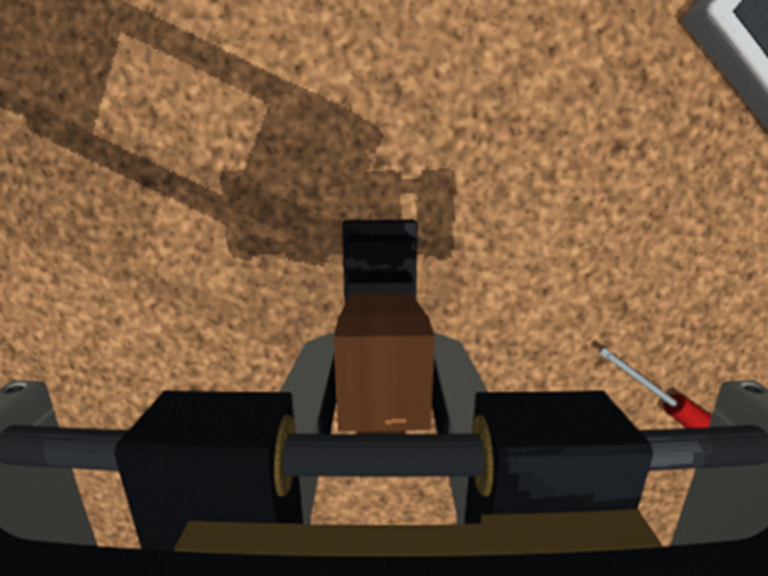

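Call:
servo_tool:
  steps:
    - [[60, 7, -15, 0.03, -0.5], [120, 14, -15, 0.06, -0.5], [180, 20, -15, 0.1, -0.5], [240, 27, -10, 0.1, -0.5], [280, 33, -5, 0.1, -0.5], [296, 33, -5, 0.1, -0.5], [296, 33, -5, 0.1, -0.5], [296, 33, -5, 0.1, -0.5]]

```text
time_s: 7.25
tool_pos: [0.5423, 0.1414, 0.1819]
orientation: [0.766, 0.643, 0.001, -0.0]
ft_force: [-0.2, -0.2, -1.3]
grip_width: 0.391
```

```bash
python3 snap.py w6;python3 - <<'E'
from h import *
from workcell import *
import pickle
s,c=pickle.load(open('w6.pkl','rb'))
r=R.from_quat(s['orientation']).as_matrix()
print(1000*r.T@(np.array([.5428,.1429,.096])-s['tool_pos']))
for n,(x,y,w,h) in {'top':(25,115,170,120),'scene':(300,170,170,140)}.items():
    i=read_camera(n)['img'][y:y+h,x:x+w]
    cv2.imwrite(f'pics/w6{n}.png',cv2.resize(i,None,fx=4,fy=4,interpolation=cv2.INTER_CUBIC))
E
```

```text
7.25 [0.54234476 0.14143493 0.18194158] xyaw 79.96237490248642 [ 7.37046469e-04  7.80158200e-04 -9.99999424e-01] [-0.20388479 -0.15833736 -1.25837681] 0.39117449841316304 [5.56123904e-02 3.03584243e-01 1.56590382e+00 7.72360035e-04
 1.27132540e+00 2.30574692e-01]
[ 1.44492498  0.1422298  85.9430088 ]
```

View pics/w6.png

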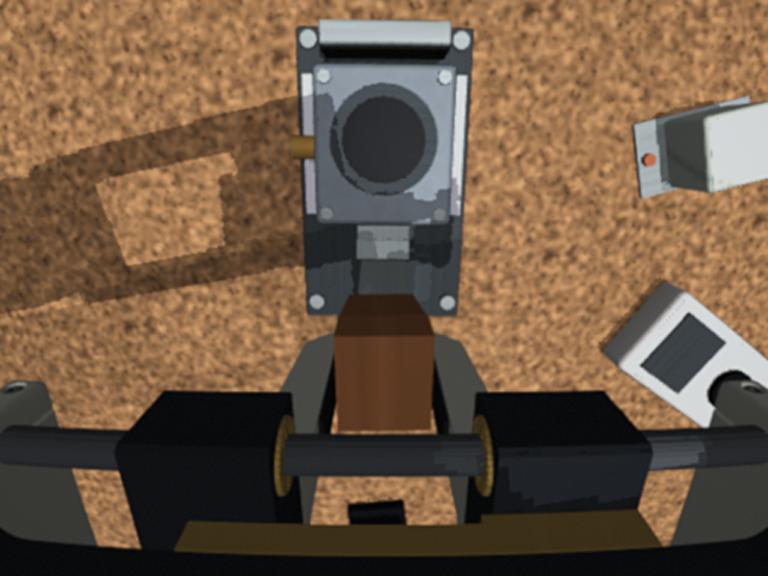

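View pics/w6scene.png

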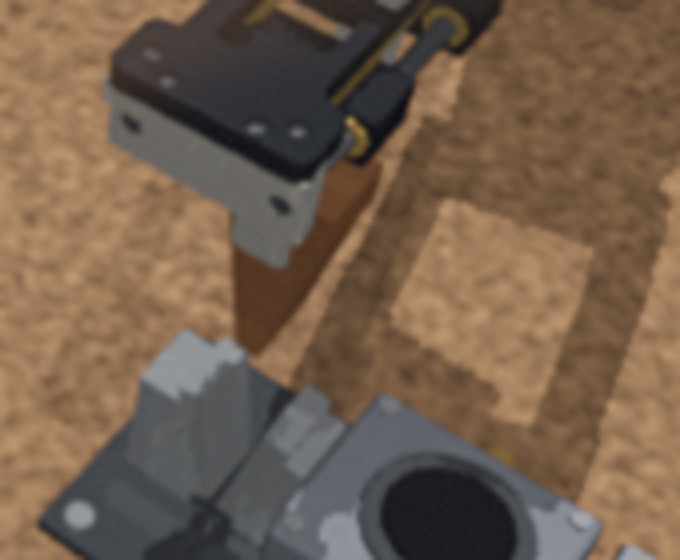

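Run:
```python
from h import *
import pickle
s,c=pickle.load(open('w6.pkl','rb'))
i=cv2.resize(c['img'][180:300,200:310],None,fx=5,fy=5,interpolation=cv2.INTER_CUBIC);cv2.imwrite('pics/w6z.png',i)
M=np.array(c['mount']);r=R.from_quat(s['orientation']).as_matrix()
for zt in (-.027,-.029,-.031):
  P=[s['tool_pos']+r@np.array(v) for v in [(.02,-.018,zt),(.02,.018,zt),(-.02,-.018,zt),(-.02,.018,zt),(.005,-.018,.061),(.005,.018,.061)]]
  print((proj(c,P,s)-[200,180]).round(1)*5)
```

```text
[[103.5 208. ]
 [434.5 208. ]
 [117.  518. ]
 [422.  518. ]
 [167.   77. ]
 [376.5  77. ]]
[[101.5 215.5]
 [436.5 216. ]
 [115.5 528.5]
 [423.5 529. ]
 [167.   77. ]
 [376.5  77. ]]
[[ 99.  223.5]
 [438.5 223.5]
 [113.5 539.5]
 [425.5 539.5]
 [167.   77. ]
 [376.5  77. ]]
```

View pics/w6z.png

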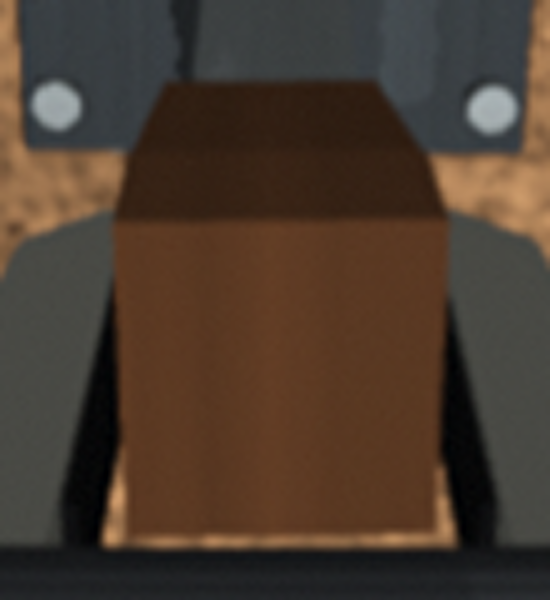

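Projected head corners match the picture to about 1 mm. Lowering into the slot in stages.

Call:
servo_tool:
  steps:
    - [[1.5, 0, 15, 0, -0.5], [1.5, 0, 35, 0, -0.5], [1.5, 0, 50, 0, -0.5], [1.5, 0, 62, 0, -0.5], [1.5, 0, 70, 0, -0.5], [1.5, 0, 75, 0, -0.5], [1.5, 0, 75, 0, -0.5], [1.5, 0, 75, 0, -0.5]]

```text
time_s: 8.4
tool_pos: [0.5434, 0.143, 0.1079]
orientation: [0.767, 0.642, 0.001, 0.0]
ft_force: [-0.1, 0.5, -1.6]
grip_width: 0.389
```

```bash
python3 snap.py w7;python3 - <<'E'
from workcell import *
import cv2
for n,(x,y,w,h) in {'top':(25,115,170,120),'scene':(300,190,170,140)}.items():
    i=read_camera(n)['img'][y:y+h,x:x+w]
    cv2.imwrite(f'pics/w7{n}.png',cv2.resize(i,None,fx=4,fy=4,interpolation=cv2.INTER_CUBIC))
E
```

```text
8.4 [0.54337499 0.14302361 0.10785471] xyaw 79.91208548682678 [ 0.00253483  0.00127858 -0.99999597] [-0.07645539  0.45543399 -1.59916012] 0.38880483029069235 [5.81285297e-02 3.75030302e-01 1.65922812e+00 1.26397124e-03
 1.10472972e+00 2.33631259e-01]
```

View pics/w7.png

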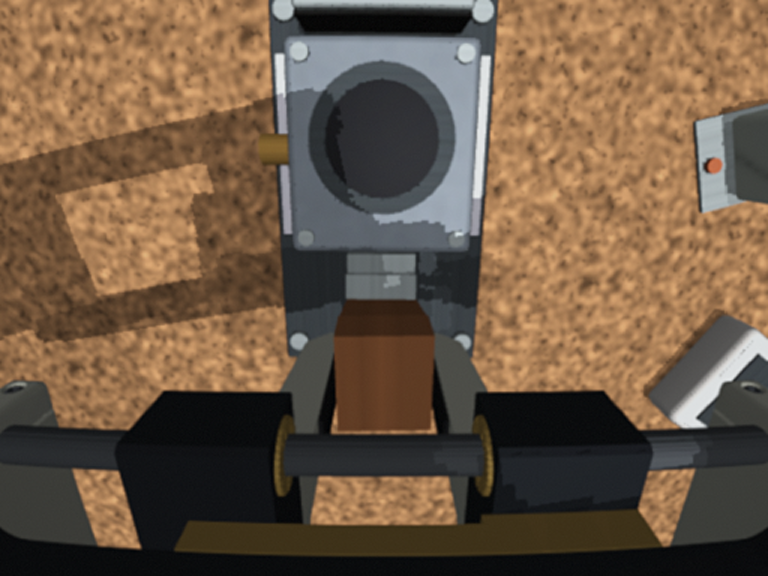

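View pics/w7scene.png

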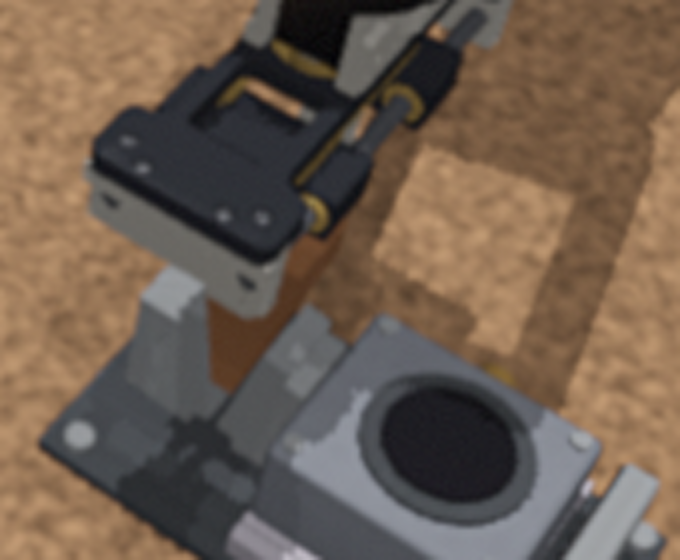

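The thin end is in the slot and the force is near zero. Going down slowly to just above the loose seat.

Call:
servo_tool:
  steps:
    - [[0, 0, 4, 0, -0.5], [0, 0, 8, 0, -0.5], [0, 0, 10, 0, -0.5], [0, 0, 10, 0, -0.5]]

```text
time_s: 9.05
tool_pos: [0.5431, 0.1429, 0.0975]
orientation: [0.767, 0.642, 0.001, 0.0]
ft_force: [0.2, -0.5, -0.9]
grip_width: 0.391
```

Call:
servo_tool:
  steps:
    - [[0, 0, 1, 0, -0.5], [0, 0, 1.5, 0, -0.5], [0, 0, 1.5, 0, -0.5]]

```text
time_s: 9.43
tool_pos: [0.5433, 0.1428, 0.0964]
orientation: [0.767, 0.642, 0.001, 0.0]
ft_force: [-1.4, -2.2, 3.3]
grip_width: 0.391
```

Call:
servo_tool:
  steps:
    - [[0, 0, 0, 0, 0], [0, 0, 0, 0, 0.1], [0, 0, 0, 0, 0.2], [0, 0, 0, 0, 0.2], [0, 0, 0, 0, 0.2]]

```text
time_s: 10.05
tool_pos: [0.5433, 0.1428, 0.0964]
orientation: [0.767, 0.642, 0.001, 0.0]
ft_force: [-0.1, 0.2, -0.2]
grip_width: 0.6
```

```bash
python3 snap.py w8;python3 - <<'E'
from workcell import *
import cv2
for n,(x,y,w,h) in {'top':(25,115,170,120),'scene':(300,190,170,140)}.items():
    i=read_camera(n)['img'][y:y+h,x:x+w]
    cv2.imwrite(f'pics/w8{n}.png',cv2.resize(i,None,fx=4,fy=4,interpolation=cv2.INTER_CUBIC))
E
```

```text
10.05 [0.54330639 0.14284823 0.09637812] xyaw 79.90609931593809 [ 0.0023609   0.00104334 -0.99999667] [-0.13714862  0.23314338 -0.15608836] 0.5995460749933671 [5.79672824e-02 3.87757190e-01 1.67199173e+00 1.02622280e-03
 1.07942657e+00 2.33657513e-01]
```

View pics/w8.png

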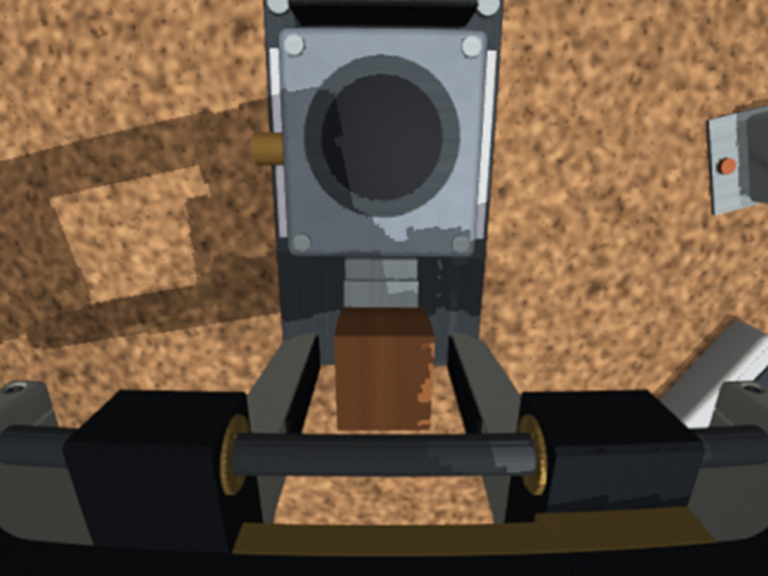

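View pics/w8scene.png

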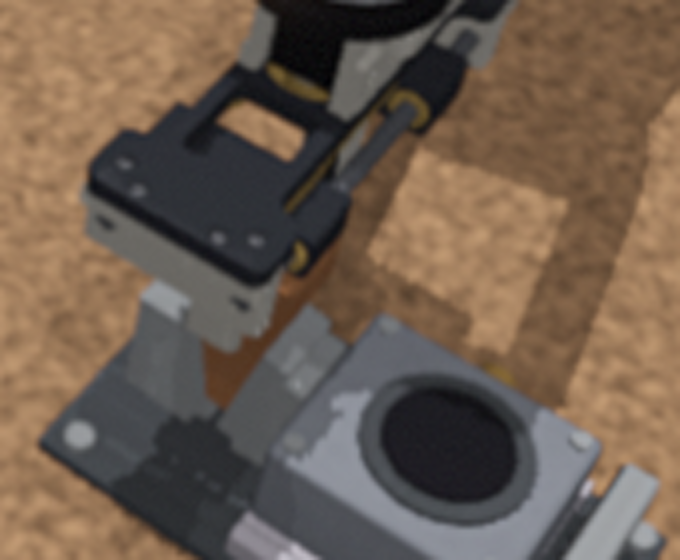

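The wedge stands free between the open fingers, upright. Next: retreat upward, shut the fingers and look again.

Call:
servo_tool:
  steps:
    - [[0, 0, -10, 0, 0.2], [0, 0, -30, 0, 0.2], [0, 0, -55, 0, 0.2], [0, 0, -55, 0, 0.2], [0, 0, -55, 0, -0.5], [0, 0, -55, 0, -1], [0, 0, -55, 0, -1], [0, 0, -55, 0, -1], [0, 0, -55, 0, -1], [0, 0, -55, 0, -1]]

```text
time_s: 11.45
tool_pos: [0.5432, 0.1428, 0.1514]
orientation: [0.767, 0.642, 0.001, 0.0]
ft_force: [0.3, -1.0, 0.4]
grip_width: 0.022
```

```bash
python3 snap.py w9;python3 - <<'E'
from h import *
import pickle
s,c=pickle.load(open('w9.pkl','rb'))
cv2.imwrite('pics/w9z.png',cv2.resize(c['img'][140:270,190:320],None,fx=4.5,fy=4.5,interpolation=cv2.INTER_CUBIC))
E
```

```text
11.45 [0.54320078 0.14275466 0.15138513] xyaw 79.90516302192367 [ 2.38604029e-03  9.92004799e-04 -9.99996661e-01] [ 0.28575385 -1.01218154  0.42625943] 0.02160554976993858 [5.78436510e-02 3.30915667e-01 1.60649261e+00 9.13941117e-04
 1.20174512e+00 2.33704664e-01]
```

View pics/w9.png

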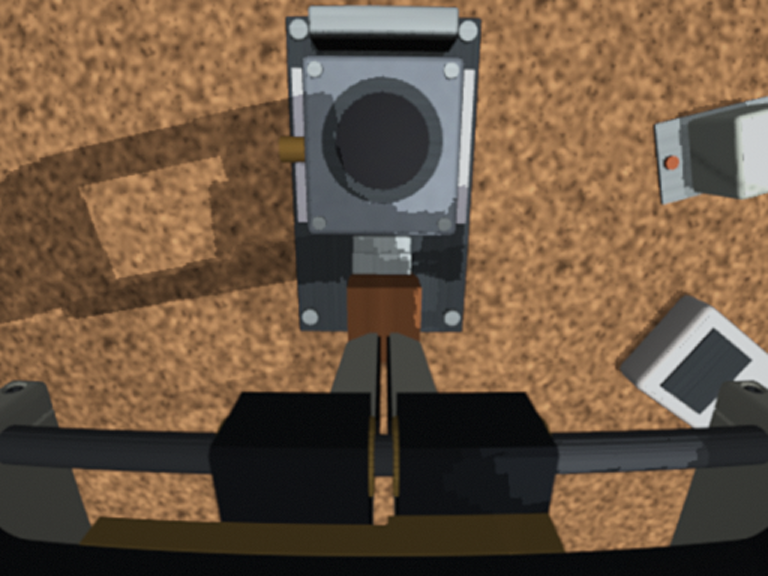

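View pics/w9z.png

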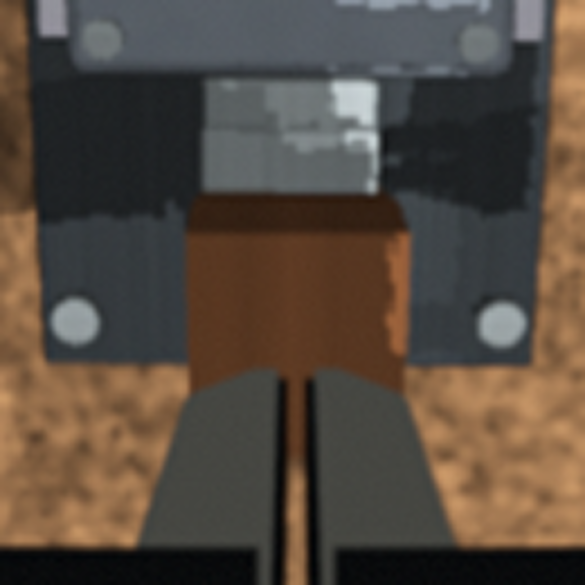

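Run:
```python
from h import *
import pickle
np.set_printoptions(precision=4,suppress=True)
s,c=pickle.load(open('w9.pkl','rb'))
U=lambda p:(np.array(p,float)+.5)/4.5-.5+[190,140]
r=R.from_euler('z',-10,degrees=True).as_matrix();m=np.array([.5428,.1429,.08])
print('head +y edge (slot frame)',(onplane(c,U([(188,230),(410,230)]),.125,s)-m)@r)
print('housing edge',(onplane(c,U([(78,72),(510,72)]),.067,s)-m)@r)
```

```text
head +y edge (slot frame) [[-0.016   0.0204  0.045 ]
 [ 0.0197  0.0203  0.045 ]]
housing edge [[-0.0424  0.0353 -0.013 ]
 [ 0.0447  0.0351 -0.013 ]]
```

Call:
servo_tool:
  steps:
    - [[0, 0, 12, 0, -1], [0, 0, 20, 0, -1], [0, 0, 23, 0, -1], [0, 0, 24, 0, -1], [0, 0, 24, 0, -1]]

```text
time_s: 12.12
tool_pos: [0.5434, 0.1428, 0.1275]
orientation: [0.767, 0.642, 0.001, 0.0]
ft_force: [0.4, 0.1, -0.7]
grip_width: 0.006
```

The head is centred within 2 mm, 45 mm wide-edge check is consistent, and the housing front is at 35 mm (34 when loose), so it is still loose. Now tapping down.

Call:
servo_tool:
  steps:
    - [[0, 1, 3, 0, -1], [0, 1, 6, 0, -1], [0, 1, 8, 0, -1], [0, 1, 10, 0, -1]]

```text
time_s: 12.62
tool_pos: [0.5458, 0.1436, 0.1192]
orientation: [0.767, 0.642, 0.003, 0.001]
ft_force: [-0.7, 2.8, 10.5]
grip_width: 0.003
```

Call:
servo_tool:
  steps:
    - [[0, -1, 3, 0, -1], [0, -1, 6, 0, -1], [0, -1, 9, 0, -1], [0, -1, 11, 0, -1]]

```text
time_s: 13.12
tool_pos: [0.5471, 0.1452, 0.1107]
orientation: [0.767, 0.642, 0.006, 0.002]
ft_force: [0.1, 4.4, 12.9]
grip_width: 0.005
```

```bash
python3 snap.py w10
python3 - <<'E'
from workcell import *
import cv2
n='scene';x,y,w,h=(300,190,170,140)
i=read_camera(n)['img'][y:y+h,x:x+w]
cv2.imwrite(f'pics/w10s.png',cv2.resize(i,None,fx=4,fy=4,interpolation=cv2.INTER_CUBIC))
E
```

```text
13.125 [0.54710078 0.1451588  0.11068914] xyaw 79.88960241490827 [ 0.01231275  0.00516525 -0.99991085] [ 0.10013525  4.37395231 12.85556625] 0.0052313917171011755 [0.05940127 0.37249658 1.65525541 0.00496224 1.10124751 0.23368416]
```

View pics/w10.png

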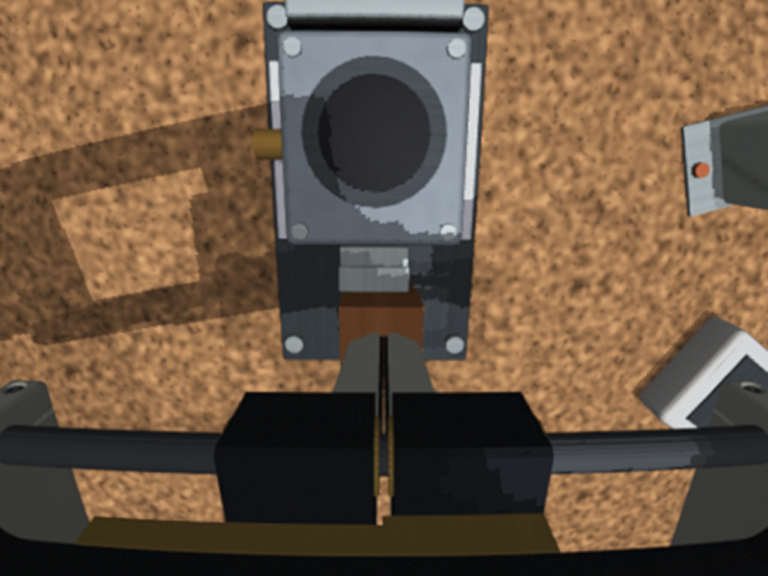

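View pics/w10s.png

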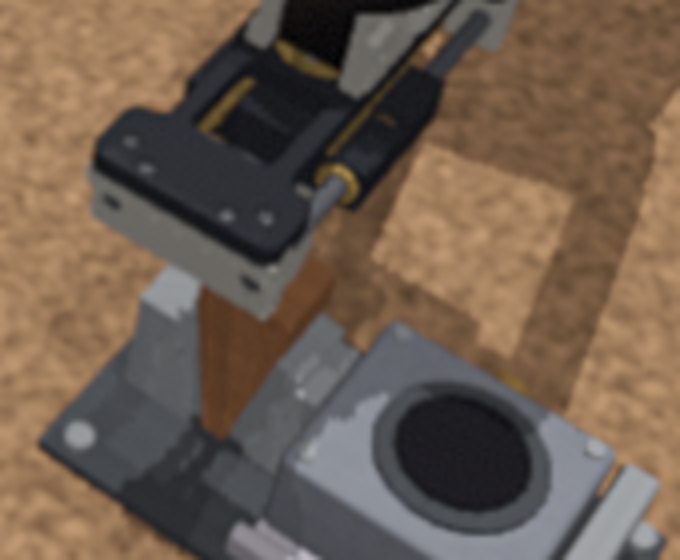

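Driving evenly: the wedge is upright, force is 13 N and the housing is moving toward the stop. Continuing the last 6 mm.

Call:
servo_tool:
  steps:
    - [[0, -2, 3, 0, -1], [0, -2, 6, 0, -1], [0, -2, 8, 0, -1]]

```text
time_s: 13.6
tool_pos: [0.5476, 0.1463, 0.1051]
orientation: [0.767, 0.642, 0.009, 0.003]
ft_force: [-2.8, 1.9, 21.8]
grip_width: 0.003
```

Call:
servo_tool:
  steps:
    - [[0, -1, 3, 0, -1], [0, -1, 5, 0, -1], [0, -1, 5, 0, -1]]

```text
time_s: 13.98
tool_pos: [0.5481, 0.1463, 0.1048]
orientation: [0.766, 0.642, 0.011, 0.005]
ft_force: [-9.2, -1.8, 29.1]
grip_width: 0.006
```

It has stopped dead at tip z 0.105 with force up to 29 N, as expected for tight. Retreating and checking.

Call:
servo_tool:
  steps:
    - [[0, 0, -8, 0, -1], [0, 0, -30, 0, -1], [0, 0, -65, 0, -1], [-50, 0, -75, 0, -1], [-50, 0, -75, 0, -1], [-50, 0, -75, 0, -1], [-50, 0, -75, 0, -1]]

```text
time_s: 14.85
tool_pos: [0.5374, 0.0974, 0.1786]
orientation: [0.766, 0.642, 0.011, 0.005]
ft_force: [-0.2, 0.5, 0.6]
grip_width: 0.004
```

```bash
python3 snap.py w11;python3 - <<'E'
from h import *
from workcell import *
import pickle
s,c=pickle.load(open('w11.pkl','rb'))
cv2.imwrite('pics/w11z.png',cv2.resize(c['img'][60:220,190:320],None,fx=3.7,fy=3.7,interpolation=cv2.INTER_CUBIC))
x,y,w,h=(300,190,170,150)
i=read_camera('scene')['img'][y:y+h,x:x+w]
cv2.imwrite(f'pics/w11s.png',cv2.resize(i,None,fx=4,fy=4,interpolation=cv2.INTER_CUBIC))
E
```

```text
14.85 [0.53740633 0.09739336 0.17860403] xyaw 79.95510125895998 [ 0.02240413  0.00643143 -0.99972831] [-0.22492757  0.45890879  0.62493784] 0.004270136688628921 [-0.02987756  0.26719587  1.62530776  0.00753937  1.22689366  0.14308301]
```

View pics/w11z.png

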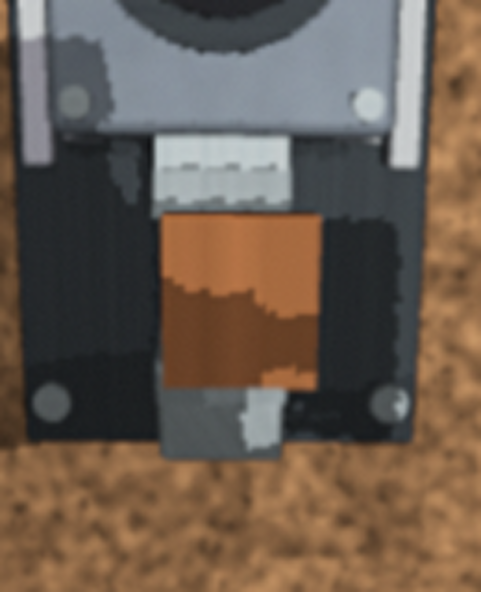

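View pics/w11s.png

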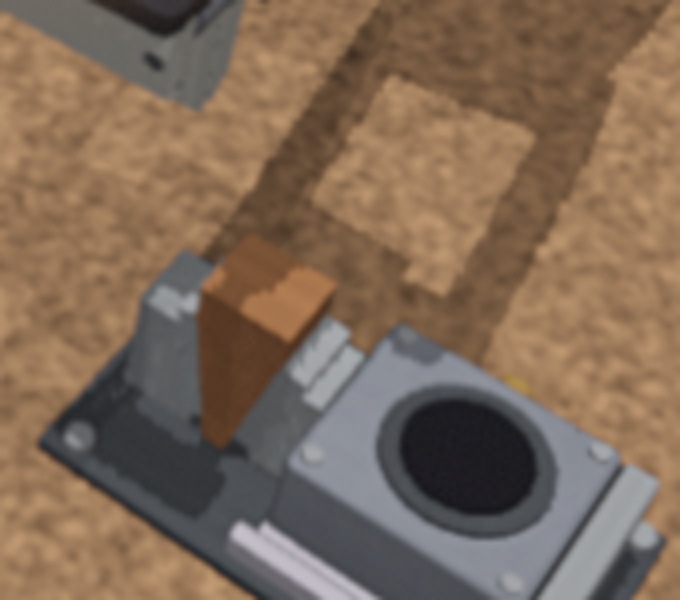

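Run:
```python
from h import *
import pickle
np.set_printoptions(precision=4,suppress=True)
s,c=pickle.load(open('w11.pkl','rb'))
U=lambda p:(np.array(p,float)+.5)/3.7-.5+[190,60]
r=R.from_euler('z',-10,degrees=True).as_matrix();m=np.array([.5428,.1429,.08])
q=(onplane(c,U([(161,213),(320,213),(318,388),(163,388)]),.105,s)-m)@r
print('head',q,q.mean(0))
print('housing edge',(onplane(c,U([(48,131),(391,131)]),.067,s)-m)@r)
print('housing cheek',(onplane(c,U([(152,208),(291,208)]),.08,s)-m)@r)
```

```text
head [[-0.0135  0.0247  0.025 ]
 [ 0.0225  0.0246  0.025 ]
 [ 0.0228 -0.0159  0.025 ]
 [-0.0139 -0.0157  0.025 ]] [0.0045 0.0044 0.025 ]
housing edge [[-0.0442  0.0438 -0.013 ]
 [ 0.0441  0.0437 -0.013 ]]
housing cheek [[-0.0171  0.0248  0.    ]
 [ 0.0176  0.0247  0.    ]]
```

Run:
```python
from workcell import *
print(sign_off())
```

```text
the job is handed in; nothing more can be done
None
```

The wedge is jammed tight in the slot with the housing up against its far stop, and I handed the job in at about 15 s. No verdict was reported.

- **Placing:** I took the wedge from the rack and lowered it into the slot. Contact showed about 3 N, and I opened the fingers at once. Before any tapping it stood upright and loose, its head about 2 mm off centre, and the housing had not visibly moved (front edge at 35 mm against 34 mm nominal).
- **Tapping:** I drove it down with the shut fingertips at 10 to 13 N. It stopped dead with the tips at z = 0.105 m while the force rose to 29 N.
- **Final position:** After backing off, the housing edge had moved 8.5 mm (8 mm nominal, so it is at the stop). The head measures its true 36 x 40 mm when taken at 25 mm above the mouth, which is the tight height. The gripper is clear and the wrist force is near zero.
- **Off from ideal:** The fingertips drifted sideways under load and carried the wedge along, so it now sits 4.5 mm off centre along the slot and 4.4 mm across it. About 4 mm of the across-slot offset comes from the housing moving. Both are within the 15 mm limit. I judged it upright by eye from the pictures and did not measure the angle.

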